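# Half light, then show the glass ball its other side

### The job

Set the wall lamp's dimmer to half by swinging its lever until it stands straight up, and let go of it. Then take the terracotta dish by its handle, lift it straight up clear of the board, turn it a quarter turn (either way) so that the handle runs across the board instead of along it, and finish while still holding the dish level and still, about 10 cm above the middle of the board, so that the glass ball can be looked over. Keep the loose ball in the middle of the dish all the time, and leave the other things on the counter where they are.

Things in the scene. Friction and masses are not known exactly. Their poses are not given: they have to be found in the camera images.
- dimmer (a joint): Angle of the dimmer lever, rad: 0 = leaning 0.6 rad towards -x of dimmer_base, 0.6 = straight up (half light), 1.2 = leaning 0.6 rad towards +x. It starts leaning to the -x side, anywhere from 0 to 0.2. Light, slightly stiff hinge (about 1 N at the knob) that stays where it is left.
- dimmer_base: Fixed white dimmer block, 70 (x) x 50 (y) x 25 (z) mm, on the counter; origin at the centre of its underside. The lever swings in its x-z plane, about an axis along y.
- dimmer_hinge (a point): Hinge axis of the lever: on the block's middle, 22 mm above the counter.
- dimmer_tip (a point): Centre of the round black knob (26 mm diameter) at the end of the 10 mm thick lever, 80 mm from the hinge axis; 102 mm above the counter when the lever is upright.
- board: Fixed flat dark wooden board, 160 (x) x 220 (y, long side) x 18 (z) mm; origin at the centre of its underside, on the counter. At the start the dish stands on its middle with the handle along the board's long side (y).
- dish: Loose round terracotta dish, 140 mm across the rim, 104 mm across the foot, 30 mm high, wall 6 mm, about 0.4 kg, with a fixed arched handle: two thin upright straps (at y = +67 and -67 mm) carry a straight wooden bar, 140 mm long along y, 14 x 14 mm in section, over the middle of the dish, from 106 to 120 mm above the foot. Origin at the centre of the foot, z up. It looks the same after half a turn. Its floor is a very shallow hollow (5 degrees), lowest in the middle.
- dish_grip (a point): Centre of the handle's wooden bar, 113 mm above the dish's foot, straight above its centre; axes as dish (bar along y, 14 mm wide along x).
- dish_hollow (a point): Middle and lowest point of the dish's floor, 10 mm above the foot.
- ball_center (a point): Centre of the loose cobalt glass ball, 32 mm diameter, 43 g, lying in the middle of the dish; its top is 42 mm above the dish's foot.
- jar: Cobalt glass jar with a steel twist cap, 72 mm across, 120 mm tall, loose; origin at the centre of its underside. Not to be disturbed.
- funnel: Small black plastic funnel standing mouth down, 92 mm across, 95 mm tall, loose; origin at the centre of its mouth. Not to be disturbed.
- probe: Stainless oven thermometer probe lying flat: grip 70 x 26 x 14 mm at -x, thin stem to +x, 190 mm long in all, loose; origin on the counter near its middle. Not to be disturbed.
- salt_box: Fixed olive wood salt box with a hinged lid, 100 x 120 x 100 mm, knob on the lid; origin at the centre of its underside. Has no part in the job.
- salt_lid (a joint): Angle of the salt box lid, rad; 0 = shut, as it is and should stay.
Mind the look-alikes: they are no part of the job. What is shaped like the dish but turquoise or yellow is not meant.

How it is judged:
On the way, in this order (a step that is already met when the one before it is completed fails the run):
1. the dimmer lever stands upright and has been let go (value of joint dimmer between 0.47 and 0.73 rad and contact force between the fingers and dimmer below 0.2 N), for 0.3 s.
2. the dish has been lifted clear of the board (30 mm or more) with its handle still along the board, before turning (z of dish in the frame of board above 0.048 m and angle between the y axis of dish and the y axis of board, either way round below 0.35 rad), for 0.1 s.
At the end, for the whole second after the job is handed in: Lever within 0.13 rad of upright; dish held still in the fingers, foot 60 to 150 mm above the board, within 40 mm of its centre, level within 0.09 rad, handle within 0.2 rad of square to the board's long side; ball within 15 mm of the dish's centre (value of joint dimmer between 0.47 and 0.73 rad and z of dish in the frame of board between 0.078 and 0.168 m and horizontal distance between dish and board below 0.04 m and angle between the y axis of dish and the x axis of board, either way round below 0.2 rad and angle between dish's own z axis and vertical below 0.09 rad and horizontal distance between ball_center and dish_hollow below 0.015 m and distance between ball_center and dish_hollow below 0.025 m and contact force between the fingers and dish above 1 N and contact force between dish and board below 0.1 N and linear speed of dish below 0.03 m/s and angular speed of dish below 0.15 rad/s); the arm keeps its last pose, push and grip.
It fails at once if the ball rolls more than 25 mm from the middle of the dish (horizontal distance between ball_center and dish_hollow above 0.025 m).
It fails at once if the dish is tipped by more than 0.25 rad (angle between dish's own z axis and vertical above 0.25 rad).
It fails at once if a bystander is disturbed: jar, funnel or probe moved more than 30 mm, or the salt box lid opened (distance of any of jar, funnel, probe from where it was at the start of the episode above 0.03 m or value of joint salt_lid above 0.2 rad).
It also fails if it takes over 54 s, if anything falls off the work surface, if the arm or the gripper's body presses on something with over 40 N, if the wrist force passes 120 N, or if a joint passes its speed limit or range.

### The arm

A 6-joint arm with a two-finger parallel gripper is mounted at the origin on the work surface. World frame = base frame: x ahead of the robot, y to its left, z up, the work surface at z = 0. Lengths are in m, angles in rad, forces in N, time in s.
With the tool pointing down it reaches from about 0.35 to 0.975 m from the base axis. Payload 17.4 kg.
Tool frame: the origin (TCP) lies at the centre of the arm's flange, where the gripper is bolted on; the fingertips stand 173 mm ahead of it and the grasp point (between the pads) lies grip_depth ahead of it (grip_depth is the distance from the TCP to the grasp point, in m); z points along the fingers, y is the direction in which the jaws open and shut (so a half turn about z gives the same grasp; the last joint's range is limited). The gripper opens to 85 mm and grips with 20 to 120 N. Pads are 22 mm wide; open, the fingers measure 114 mm over their backs; the gripper's body (76 mm by 85 mm) begins 54 mm behind the grasp point. The pads swing forward as they close: fully open they stand 13 mm farther back than shut.
Start: joints at [1.191, 0.116, 1.442, -0, 1.584, -0.038], TCP at [0.226, 0.636, 0.405] pointing down, gripper open.
Joint ranges: [-2.83, 2.83], [-0.83, 2.19], [0.07, 2.5], [-1.14, 4.28], [0.01, 3], [-2.97, 2.97]. Speed limits (rad/s): [1.89, 1.89, 2.22, 3.14, 3.14, 3.14].

### API

Orientations are given as a 3x3 rotation matrix whose columns are the frame's x, y, z axes.
In Python, from workcell import * gives the robot as it stands.
- The arm moves only by the shell command python3 -m creep 'ROWS'. ROWS is JSON, a list that holds one entry, the list of rows, each a list of 5 numbers: the shift along the tool's x, y, z in m, then the turn about the tool's z in degrees, then the finger opening in m, from 0 to 0.0854. In form: [[[tx, ty, tz, spin, fingers], ...]]. A call has 1 to 20 rows; each row shifts and turns the commanded pose from where the row before left it, along the tool's axes as they then stand; what a row does not reach is not made up. A row lasts 1/8 s, in which the tool goes at most 62.5 mm and 10.7 degrees, less where a joint would pass 70% of its speed; a pose out of reach is approached as far as the arm can. A call with a gripper value outside its range is refused whole. The fingers move at their own pace and stop on an object; the grip force is fixed at half the most. Time passes only in rows, so rows that do not move let the fingers close. It gives the time, the measured TCP pose, the force and the opening at its end, in the units of the state.
- state(): the state, without advancing time (a new reading comes with each control period).
- snapshot(name): name is "side" or "top" or "wrist"; returns the picture (400x640x3 uint8, red, green, blue); there is no depth.
- calibration(name): a dict with "mtx" (3x3 intrinsics, pixels), "R" (3x3) and "t" (3): a world point X has camera coordinates R X + t. Camera axes: x right, y down, z forward; pixel columns grow to the right and rows downward; lengths in m; the calibration is good to about 2 mm. A picture is of the moment at which its call begins: read the wrist's pose just before it. calibration takes no time and is no camera call; for the wrist camera it gives the pose at the moment of the call.
- job_done(): hands the job in, once; it reports no verdict.
Trained networks look in the newest picture that a camera, given by its name, has taken for a name from the list of things; names that differ only in an ending like _2 or _b are one class to them, and where a whole thing is asked for, a point or a joint stands for the part that bears it (a point fixed in the world has none). Each returns a list of dicts, best first, with "p" (0 to 1); they miss things now and then, are a little off and sometimes report something else, mostly with a low value. They report only what shows in the picture. A call takes as long as a camera call. They do not tell look-alikes from the thing itself.
- spot_in(camera, name): "point" ([x, y, z] in m, in world coordinates, good to about 4 mm: the middle of the surface that is visible of it).
- landmark_of(camera, name): "point" ([x, y, z] in m, in world coordinates, good to about 4 mm: a listed point, or the origin of a listed thing).
The state is a dict: "time": time; "joints": joint angles; "dq": joint speeds; "joint_torque": joint torques, N m; "tool_pos": TCP position; "orientation": TCP orientation; "force": force on the tool from outside, world axes, zero at the start; "moment": the same for the moment, N m; "gripper_width": opening from 0.0 (shut) to 1.0 (fully open).
Only numpy, scipy, OpenCV 4.12 (cv2) and the standard library are available. Lean on these libraries where they do the work, as an engineer would, in place of code of your own. Each camera call takes 0.05 s, during which the arm holds its last target.

## Working session

There is one attempt and no reset: what is moved stays moved. The work goes in short steps, Python scripts to look and compute and a shell command to move; the robot and the scene stay as the last step left them, time stands still between calls to the robot, and variables do not carry over. Pictures are saved under pics/ and viewed, and the job is handed in when it is done.

```bash
mkdir -p pics; ls; python3 - <<'E'
from workcell import *
import cv2
s=state();print(s)
for n in("top","side","wrist"):
    im=snapshot(n);cv2.imwrite(f"pics/{n}0.png",im[:,:,::-1])
    c=calibration(n);print(n,c)
    if n!="wrist":
        for k in["dimmer_tip","dimmer_hinge","dimmer_base","board","dish","dish_grip","ball_center","jar","funnel","probe","salt_box"]:
            try:print(k,[( [round(v,3) for v in d["point"]],round(d["p"],2)) for d in landmark_of(n,k)])
            except Exception as e:print(k,e)
print(state()["time"])
E
```

```text
pics
{'time': 0.0, 'joints': array([ 1.19119865e+00,  1.16494854e-01,  1.44226860e+00, -6.08617207e-06,
        1.58398449e+00, -3.77848114e-02]), 'dq': array([ 1.17501591e-04, -1.03508659e-03, -3.28794371e-04, -6.17880518e-05,
        5.06424142e-04,  4.67541944e-04]), 'joint_torque': array([ 3.19622093e-03, -7.31995082e+01, -6.32503009e+01,  6.86041994e-05,
        6.36742145e-03,  3.09217876e-05]), 'tool_pos': array([0.22626153, 0.63596314, 0.403954  ]), 'orientation': array([[-9.42148515e-01,  3.35195461e-01, -4.22436966e-04],
       [ 3.35195725e-01,  9.42147902e-01, -1.07530521e-03],
       [ 3.75606777e-05, -1.15469627e-03, -9.99999333e-01]]), 'force': array([-0.06805336, -0.60854418, -0.03247733]), 'moment': array([-0.00103864,  0.02324824,  0.02680444]), 'gripper_width': 0.9986003989758256}
top {'mtx': array([[428.65536993,   0.        , 326.51235783],
       [  0.        , 428.65536993, 203.16132833],
       [  0.        ,   0.        ,   1.        ]]), 'R': array([[-0.00751407, -0.99991675, -0.01048946],
       [-0.98890725,  0.00898665, -0.14826223],
       [ 0.14834415, 
[... 1655 characters left out ...]
7, 0.208, 0.135], 0.81), ([0.787, 0.235, 0.115], 0.65)]
ball_center [([0.566, 0.206, 0.046], 0.39), ([0.57, 0.208, 0.135], 0.31)]
jar []
funnel [([0.463, -0.483, -0.001], 0.66)]
probe [([0.46, 0.492, -0.004], 0.5), ([0.731, 0.028, 0.001], 0.35)]
salt_box [([0.733, 0.026, 0.002], 0.78)]
wrist {'mtx': array([[323.40256452,   0.        , 318.99713549],
       [  0.        , 323.40256452, 204.85887989],
       [  0.        ,   0.        ,   1.        ]]), 'R': array([[ 3.35032652e-01,  9.42206427e-01, -4.13865477e-04],
       [ 8.94647266e-01, -3.17983567e-01,  3.13835500e-01],
       [ 2.95566223e-01, -1.05515403e-01, -9.49477281e-01]]), 't': array([-0.67440273, -0.04188092,  0.38039834])}
1.25
```

View pics/top0.png

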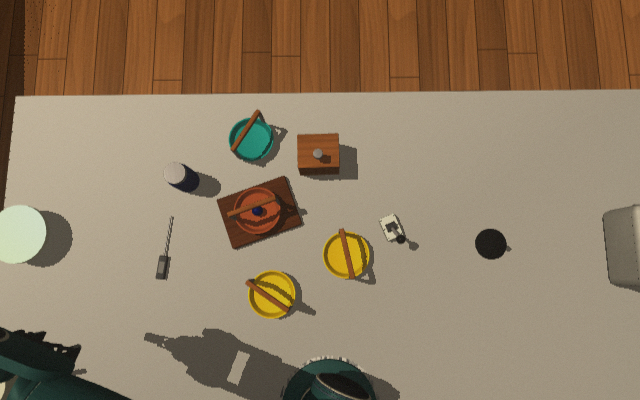

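View pics/side0.png

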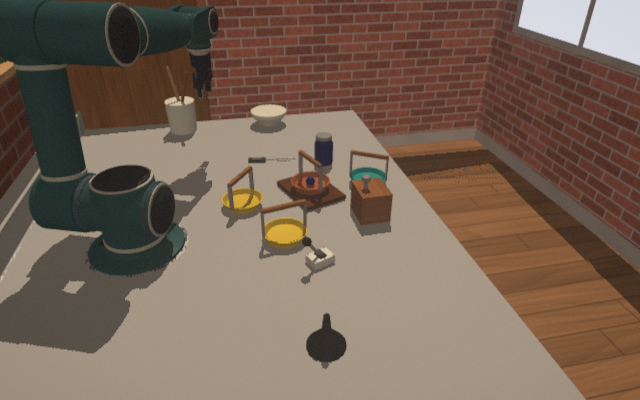

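```bash
python3 - <<'E'
import workcell;print([n for n in dir(workcell) if not n.startswith('__')])
E
```

```text
['IKError', 'calibration', 'grip_depth', 'job_done', 'landmark_of', 'snapshot', 'spot_in', 'state']
```

```bash
python3 - <<'E'
import cv2
im=cv2.imread("pics/top0.png")
a=cv2.resize(im[165:260,205:315],None,fx=5,fy=5,interpolation=cv2.INTER_CUBIC)
b=cv2.resize(im[205:255,370:425],None,fx=8,fy=8,interpolation=cv2.INTER_CUBIC)
cv2.imwrite("pics/z_board.png",a);cv2.imwrite("pics/z_dim.png",b)
from workcell import *
g=grip_depth
print(g if not callable(g) else g())
E
```

```text
0.1547
```

View pics/z_board.png

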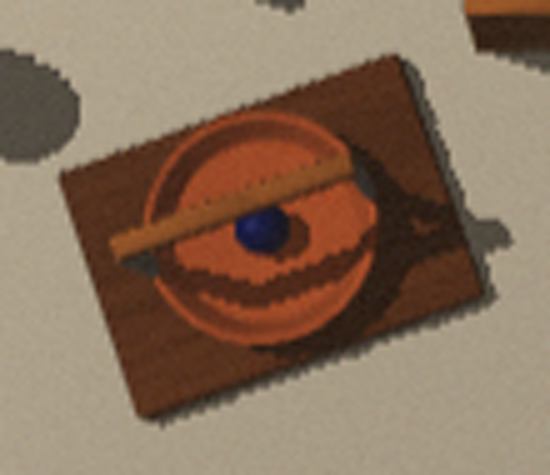

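View pics/z_dim.png

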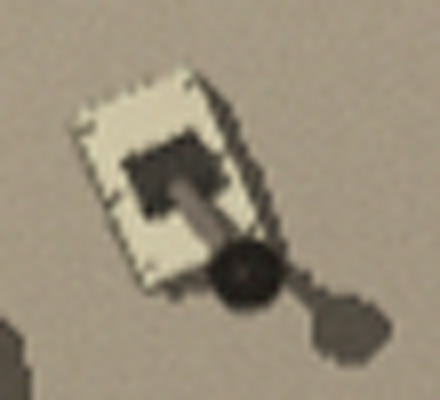

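```bash
cat > h.py <<'E'
import numpy as np
from workcell import *
def px2w(name,uv,z):
    c=calibration(name);d=c["R"].T@np.linalg.inv(c["mtx"])@np.array([uv[0],uv[1],1.]);o=-c["R"].T@c["t"]
    return o+d*(z-o[2])/d[2]
E
python3 - <<'E'
from h import *
np.set_printoptions(precision=4,suppress=True)
B=[px2w("top",(205+u/5,165+v/5),z) for u,v,z in[(60,175,.018),(400,57,.018),(490,295,.018),(143,412,.018),(115,247,.138),(352,166,.138),(262,230,.044)]]
print(np.array(B)); 
for i,j in((0,1),(1,2),(2,3),(3,0),(4,5)):
    d=B[j]-B[i];print(np.linalg.norm(d),np.degrees(np.arctan2(d[1],d[0])))
print(np.mean(B[:4],0),(B[0]+B[2])/2,(B[4]+B[5])/2)
D=[px2w("top",(370+u/8,205+v/8),z) for u,v,z in[(75,122,.025),(188,70,.025),(260,240,.025),(148,290,.025),(246,273,.088)]]
print(np.array(D));
for i,j in((0,1),(1,2),(2,3),(3,0)):
    d=D[j]-D[i];print(np.linalg.norm(d),np.degrees(np.arctan2(d[1],d[0])))
print(np.mean(D[:4],0))
E
```

```text
[[0.5991 0.3341 0.018 ]
 [0.6699 0.1288 0.018 ]
 [0.524  0.0738 0.018 ]
 [0.4559 0.2803 0.018 ]
 [0.5398 0.2706 0.138 ]
 [0.5834 0.1417 0.138 ]
 [0.561  0.2067 0.044 ]]
0.21723556745669834 -70.9657442849119
0.1559321492725546 -159.37797401385978
0.2173726748017838 108.25199534601495
0.15296235389775942 20.609075729206072
0.13605088097750784 -71.33637518019304
[0.5622 0.2042 0.018 ] [0.5615 0.204  0.018 ] [0.5616 0.2062 0.138 ]
[[ 0.5325 -0.1539  0.025 ]
 [ 0.5516 -0.1965  0.025 ]
 [ 0.4881 -0.2211  0.025 ]
 [ 0.47   -0.1792  0.025 ]
 [ 0.4719 -0.2053  0.088 ]]
0.04663437713447414 -65.81805106302747
0.06814521472961735 -158.80769068595754
0.04562443737865992 113.38035760757246
0.06746200770525317 22.024431128423245
[ 0.5105 -0.1877  0.025 ]
```

```bash
python3 -m creep '[[[-0.0327,-0.0437,0,0,0.0854],[-0.0327,-0.0437,0,0,0.0854],[-0.0327,-0.0437,0,0,0.0854],[-0.0327,-0.0437,0,0,0.0854],[-0.0327,-0.0437,0,0,0.0854],[-0.0327,-0.0437,0,0,0.0854],[-0.0327,-0.0437,0,0,0.0854],[-0.0327,-0.0437,0,0,0.0854],[-0.0327,-0.0437,0,0,0.0854],[-0.0327,-0.0437,0,0,0.0854],[-0.0327,-0.0437,0,0,0.0854],[-0.0327,-0.0437,0,0,0.0854],[-0.0327,-0.0437,0,0,0.0854],[-0.0327,-0.0437,0,0,0.0854],[-0.0327,-0.0437,0,0,0.0854],[-0.0327,-0.0437,0,0,0.0854],[0,0,0,9.6,0.0854],[0,0,0,9.6,0.0854],[0,0,0,9.6,0.0854],[0,0,0,9.6,0.0854]]]'
python3 -m creep '[[[0,0,0,9.5,0.0854],[0,0,0,0,0.0854],[0,0,0,0,0.0854]]]'
python3 - <<'E'
from h import *
import cv2
s=state();print(s["tool_pos"],s["orientation"],s["joints"],s["time"])
cv2.imwrite("pics/w1.png",snapshot("wrist")[:,:,::-1])
for k in["dimmer_tip","dimmer_hinge","dimmer_base"]:print(k,landmark_of("wrist",k))
E
```

```text
time: 3.75
tool_pos: [0.4848, -0.1982, 0.4048]
orientation: [[-0.525, 0.851, 0.0], [0.851, 0.525, -0.0], [-0.0, 0.0, -1.0]]
force: [-0.1, -0.8, 0.1]
gripper_width: 1.003
time: 4.12
tool_pos: [0.4848, -0.1981, 0.4048]
orientation: [[-0.387, 0.922, 0.0], [0.922, 0.387, -0.0], [-0.0, 0.0, -1.0]]
force: [-0.2, 0.2, 0.0]
gripper_width: 0.999
[ 0.48481573 -0.19814014  0.40475619] [[-3.86526732e-01  9.22278201e-01  7.36004210e-05]
 [ 9.22278202e-01  3.86526735e-01 -2.92685125e-05]
 [-5.54422415e-05  5.65670015e-05 -9.99999997e-01]] [-4.36685017e-01 -2.17223916e-01  1.76233225e+00  4.60800154e-06
  1.59640525e+00 -8.33547542e-01] 4.125
dimmer_tip [{'point': [0.4741, -0.2034, 0.0849], 'p': 0.62}]
dimmer_hinge [{'point': [0.5137, -0.1872, 0.0173], 'p': 0.94}]
dimmer_base [{'point': [0.5153, -0.1861, 0.0006], 'p': 0.68}]
```

View pics/w1.png

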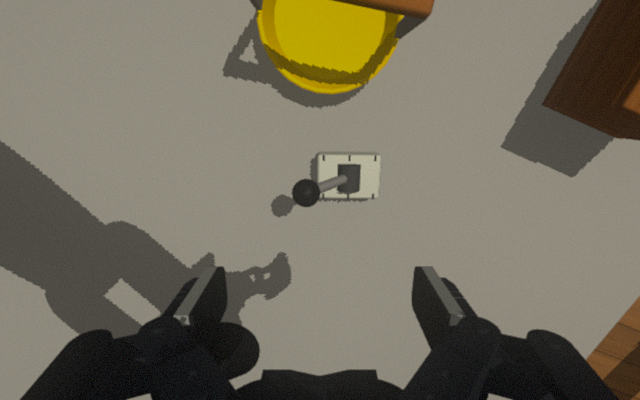

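```bash
python3 -m creep '[[[0,0,0.053,0,0.0854],[0,0,0.053,0,0.0854],[0,0,0.053,0,0.0854],[0,0,0,0,0.0854],[0,0.008,0,0,0.06],[0,0.008,0,0,0.05],[0,0.008,0,0,0.04],[0,0.007,0,0,0.034],[0,0,0,0,0.03],[0,0,0,0,0.029],[0,0,0,0,0.029],[0,0,0,0,0.029]]]'
python3 - <<'E'
from h import *
import cv2
cv2.imwrite("pics/w2.png",snapshot("wrist")[:,:,::-1])
for k in["dimmer_tip"]:print(k,landmark_of("wrist",k))
E
```

```text
time: 5.82
tool_pos: [0.5134, -0.1864, 0.2457]
orientation: [[-0.383, 0.924, 0.0], [0.924, 0.383, 0.0], [-0.0, 0.0, -1.0]]
force: [-0.1, -1.2, -0.2]
gripper_width: 0.34
dimmer_tip [{'point': [0.5147, -0.1885, 0.099], 'p': 0.58}]
```

View pics/w2.png

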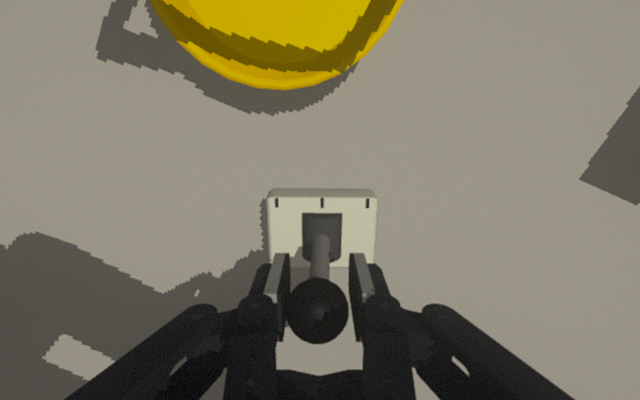

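```bash
python3 -m creep '[[[0,0,0,0,0.06],[0,0,0,0,0.0854],[0,0,0,0,0.0854],[0,0,0,0,0.0854],[0,0,-0.04,0,0.0854],[0,0,-0.06,0,0.0854],[0,0,-0.059,0,0.0854]]]'
python3 -m creep '[[[0.043,0.0248,0,0,0.0854],[0.043,0.0248,0,0,0.0854],[0.043,0.0248,0,0,0.0854],[0.043,0.0248,0,0,0.0854],[0.043,0.0248,0,0,0.0854],[0.043,0.0248,0,0,0.0854],[0.043,0.0248,0,0,0.0854],[0.043,0.0248,0,0,0.0854],[0,0,0,3.8,0.0854],[0,0,0,0,0.0854],[0,0,0,0,0.0854]]]'
python3 - <<'E'
from h import *
import cv2
cv2.imwrite("pics/w3.png",snapshot("wrist")[:,:,::-1])
print(state()["tool_pos"],calibration("wrist"))
for k in["dish","dish_grip","dish_hollow","ball_center","board"]:print(k,landmark_of("wrist",k))
im=snapshot("top");cv2.imwrite("pics/t3.png",im[:,:,::-1])
im=snapshot("side");cv2.imwrite("pics/s3.png",im[:,:,::-1])
for n in("top","side"):print(landmark_of(n,"dimmer_tip"))
E
```

```text
time: 6.8
tool_pos: [0.5132, -0.1862, 0.4065]
orientation: [[-0.383, 0.924, -0.0], [0.924, 0.383, 0.0], [0.0, -0.0, -1.0]]
force: [0.4, 0.0, -0.3]
gripper_width: 1.002
time: 8.18
tool_pos: [0.565, 0.207, 0.4047]
orientation: [[-0.322, 0.947, 0.0], [0.947, 0.322, -0.0], [-0.0, 0.0, -1.0]]
force: [-0.2, 0.0, 0.3]
gripper_width: 0.998
[0.56502173 0.20692368 0.40478688] {'mtx': array([[323.40256452,   0.        , 318.99713549],
       [  0.        , 323.40256452, 204.85887989],
       [  0.        ,   0.        ,   1.        ]]), 'R': array([[ 9.46931998e-01,  3.21433819e-01,  3.02918664e-04],
       [ 3.05086636e-01, -8.99069723e-01,  3.13999645e-01],
       [ 1.01202450e-01, -2.97243894e-01, -9.49423052e-01]]), 't': array([-0.60198837, -0.02819981,  0.3845689 ])}
dish [{'point': [0.4323, -0.0499, 0.0009], 'p': 0.86}, {'point': [0.3221, 0.1674, -0.0003], 'p': 0.73}, {'point': [0.5627, 0.2058, 0.0178], 'p': 0.6}, {'point': [0.7886, 0.2324, 0.0044], 'p': 0.6}]
dish_grip [{'point': [0.3205, 0.1658, 0.1132], 'p': 0.77}, {'point': [0.7859, 0.2342, 0.1122], 'p': 0.72}, {'point': [0.5663, 0.2104, 0.1314], 'p': 0.64}]
dish_hollow [{'point': [0.439, -0.0533, 0.0099], 'p': 0.88}, {'point': [0.5613, 0.2083, 0.0264], 'p': 0.85}, {'point': [0.3242, 0.1631, 0.0082], 'p': 0.82}]
ball_center [{'point': [0.5651, 0.2084, 0.0448], 'p': 0.56}]
board []
[{'point': [0.5127, -0.1923, 0.103], 'p': 0.54}]
[{'point': [0.5158, -0.1876, 0.0998], 'p': 0.66}]
```

View pics/w3.png

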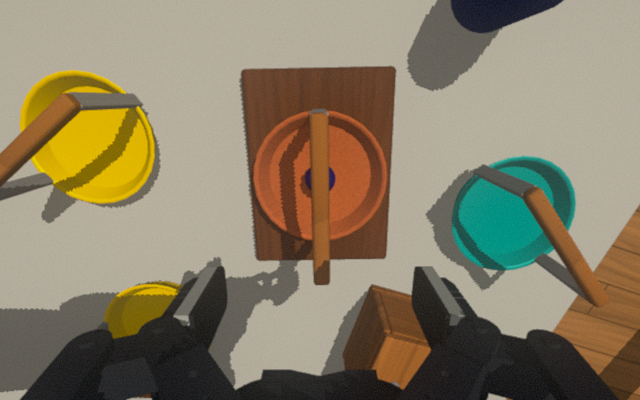

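View pics/s3.png

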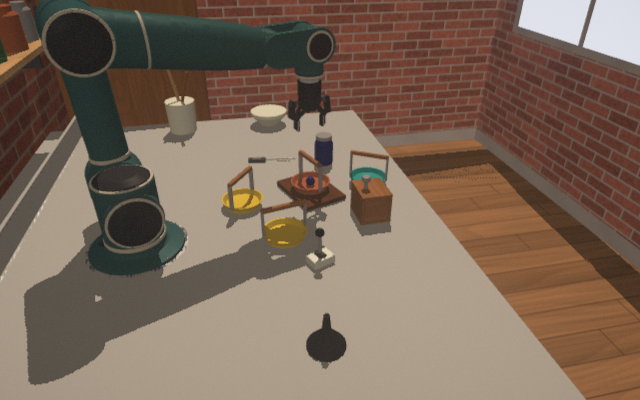

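```bash
python3 - <<'E'
from h import *
np.set_printoptions(precision=4,suppress=True)
a=px2w("wrist",(319.3,112),.138);b=px2w("wrist",(321.8,280),.138);print(a,b,(a+b)/2,np.linalg.norm(a-b),np.degrees(np.arctan2(*(a-b)[[1,0]])))
P=[px2w("wrist",p,.018) for p in((244,68),(394,66),(385,258),(257,259))];print(np.array(P),np.mean(P,0))
for i,j in((0,1),(1,2),(2,3),(3,0)):
    d=P[j]-P[i];print(np.linalg.norm(d),np.degrees(np.arctan2(d[1],d[0])))
# offset of bar centre in tool frame
s=state();print(s["orientation"].T@((a+b)/2-s["tool_pos"]))
E
```

```text
[0.543  0.2741 0.138 ] [0.5882 0.1473 0.138 ] [0.5656 0.2107 0.138 ] 0.13460320140517434 109.62733157741891
[[0.4583 0.2858 0.018 ]
 [0.6021 0.3365 0.018 ]
 [0.6763 0.1324 0.018 ]
 [0.528  0.0807 0.018 ]] [0.5662 0.2089 0.018 ]
0.15246787679254586 19.430157638134855
0.21721319166179998 -70.01599603477338
0.15705246768670794 -160.78187272401885
0.2166360921407498 108.77321097759997
[0.003  0.0016 0.2667]
```

```bash
python3 -m creep '[[[0.002,0.001,0.02,0,0.0854],[0,0,0.035,0,0.0854],[0,0,0.035,0,0.07],[0,0,0.03,0,0.05],[0,0,0,0,0.035],[0,0,0,0,0.025],[0,0,0,0,0.025],[0,0,0,0,0.025]]]'
python3 - <<'E'
from h import *
import cv2
cv2.imwrite("pics/w4.png",snapshot("wrist")[:,:,::-1])
E
```

```text
time: 9.68
tool_pos: [0.5654, 0.2097, 0.2857]
orientation: [[-0.321, 0.947, 0.001], [0.947, 0.321, 0.0], [-0.0, 0.001, -1.0]]
force: [-0.8, -0.5, -0.4]
gripper_width: 0.294
```

View pics/w4.png

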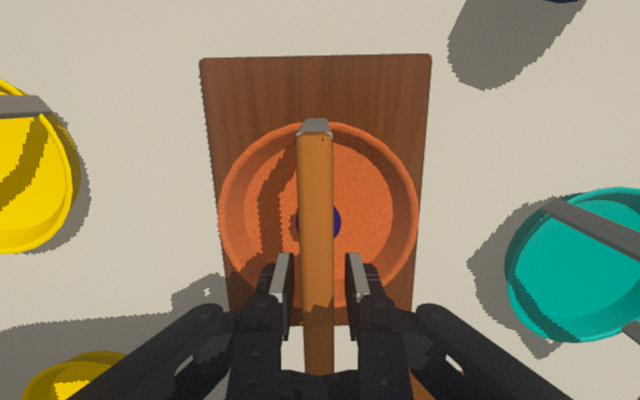

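```bash
python3 -m creep '[[[0,-0.0005,0,0,0.022],[0,0,0,0,0.02],[0,0,0,0,0.018],[0,0,0,0,0.016],[0,0,0,0,0.014],[0,0,0,0,0.011],[0,0,0,0,0.005],[0,0,0,0,0],[0,0,0,0,0],[0,0,0,0,0]]]'
python3 - <<'E'
from h import *
import cv2
cv2.imwrite("pics/w5.png",snapshot("wrist")[:,:,::-1])
E
```

```text
time: 10.98
tool_pos: [0.5649, 0.2095, 0.2848]
orientation: [[-0.321, 0.947, 0.0], [0.947, 0.321, 0.0], [-0.0, 0.0, -1.0]]
force: [1.5, -0.1, 2.3]
gripper_width: 0.155
```

View pics/w5.png

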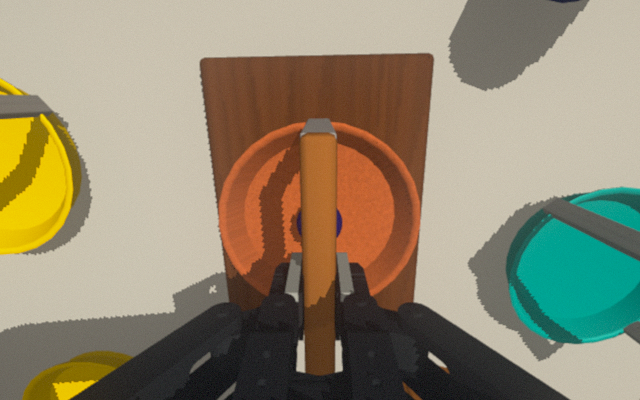

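```bash
python3 -m creep '[[[0,0,-0.002,0,0],[0,0,-0.004,0,0],[0,0,-0.006,0,0],[0,0,-0.008,0,0],[0,0,-0.008,0,0],[0,0,-0.008,0,0],[0,0,-0.008,0,0],[0,0,-0.008,0,0],[0,0,-0.008,0,0],[0,0,-0.008,0,0],[0,0,-0.008,0,0],[0,0,-0.008,0,0],[0,0,-0.008,0,0],[0,0,-0.004,0,0],[0,0,-0.002,0,0],[0,0,0,0,0],[0,0,0,0,0],[0,0,0,0,0],[0,0,0,0,0]]]'
python3 - <<'E'
from h import *
import cv2
cv2.imwrite("pics/w6.png",snapshot("wrist")[:,:,::-1])
cv2.imwrite("pics/s6.png",cv2.resize(snapshot("side")[60:280,180:460,::-1],None,fx=2.8,fy=2.7))
for n in("wrist","side"):
  for k in("dish","dish_hollow","ball_center"):print(n,k,[x for x in landmark_of(n,k) if abs(x["point"][0]-.565)<.06 and abs(x["point"][1]-.21)<.06])
E
```

```text
time: 13.4
tool_pos: [0.5648, 0.2095, 0.3826]
orientation: [[-0.321, 0.947, -0.0], [0.947, 0.321, -0.0], [0.0, -0.0, -1.0]]
force: [-0.5, 0.1, -4.3]
gripper_width: 0.152
wrist dish [{'point': [0.5616, 0.2113, 0.1166], 'p': 0.75}]
wrist dish_hollow []
wrist ball_center []
side dish [{'point': [0.5684, 0.2123, 0.1143], 'p': 0.7}]
side dish_hollow [{'point': [0.5661, 0.2082, 0.1277], 'p': 0.57}]
side ball_center [{'point': [0.5679, 0.2063, 0.144], 'p': 0.45}]
```

View pics/w6.png

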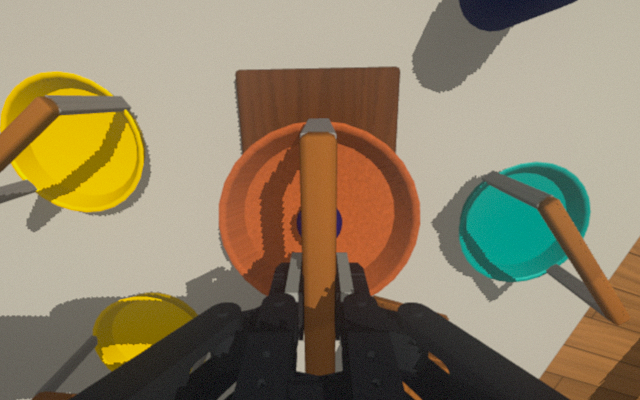

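View pics/s6.png

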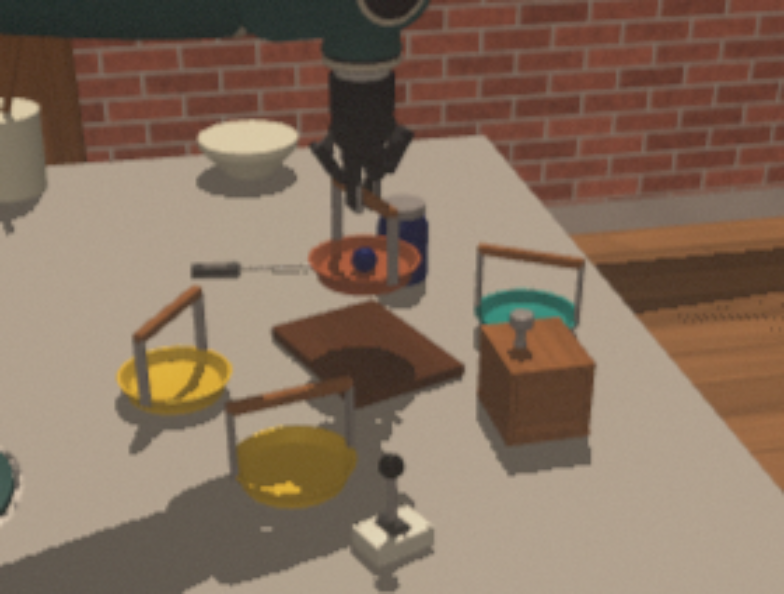

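```bash
python3 -m creep '[[[0,0,0,0.5,0],[0,0,0,1,0],[0,0,0,1.5,0],[0,0,0,2,0],[0,0,0,2.5,0],[0,0,0,3,0],[0,0,0,3,0],[0,0,0,3,0],[0,0,0,3,0],[0,0,0,3,0],[0,0,0,3,0],[0,0,0,3,0],[0,0,0,3,0],[0,0,0,3,0],[0,0,0,3,0],[0,0,0,2.5,0],[0,0,0,2,0],[0,0,0,1.5,0],[0,0,0,1,0],[0,0,0,0.5,0]]]'
python3 -m creep '[[[0,0,0,0.5,0],[0,0,0,1,0],[0,0,0,1.5,0],[0,0,0,2,0],[0,0,0,2.5,0],[0,0,0,3,0],[0,0,0,3,0],[0,0,0,3,0],[0,0,0,3,0],[0,0,0,3,0],[0,0,0,3,0],[0,0,0,3,0],[0,0,0,3,0],[0,0,0,3,0],[0,0,0,3,0],[0,0,0,2.5,0],[0,0,0,2,0],[0,0,0,1.5,0],[0,0,0,1,0],[0,0,0,0.5,0]]]'
python3 -m creep '[[[0,0,0,0,0],[0,0,0,0,0],[0,0,0,0,0],[0,0,0,0,0],[0,0,0,0,0],[0,0,0,0,0],[0,0,0,0,0],[0,0,0,0,0]]]'
python3 - <<'E'
from h import *
import cv2
print(state()["joints"])
cv2.imwrite("pics/w7.png",snapshot("wrist")[:,:,::-1])
cv2.imwrite("pics/s7.png",cv2.resize(snapshot("side")[60:280,180:460,::-1],None,fx=2.8,fy=2.7))
for n in("wrist","side"):
  for k in("dish","dish_grip","dish_hollow","ball_center"):print(n,k,[x for x in landmark_of(n,k) if abs(x["point"][0]-.565)<.06 and abs(x["point"][1]-.21)<.06])
print(landmark_of("side","dimmer_tip"))
E
```

```text
time: 16.3
tool_pos: [0.5648, 0.2095, 0.3827]
orientation: [[0.443, 0.896, 0.0], [0.896, -0.443, -0.0], [-0.0, 0.0, -1.0]]
force: [-0.4, -0.6, -5.1]
gripper_width: 0.15
time: 18.8
tool_pos: [0.5648, 0.2095, 0.3827]
orientation: [[0.947, 0.32, -0.0], [0.32, -0.947, 0.0], [-0.0, -0.0, -1.0]]
force: [-0.1, 0.2, -4.6]
gripper_width: 0.149
time: 19.8
tool_pos: [0.5648, 0.2095, 0.3827]
orientation: [[0.947, 0.321, -0.0], [0.321, -0.947, -0.0], [-0.0, 0.0, -1.0]]
force: [-0.5, 0.0, -4.5]
gripper_width: 0.154
[ 3.12866941e-01 -3.47701706e-02  1.63242750e+00 -4.57285446e-05
  1.54397970e+00  1.55697926e+00]
wrist dish [{'point': [0.5589, 0.2085, 0.1201], 'p': 0.7}]
wrist dish_grip []
wrist dish_hollow []
wrist ball_center []
side dish [{'point': [0.5688, 0.2129, 0.1137], 'p': 0.64}]
side dish_grip [{'point': [0.5682, 0.2116, 0.2324], 'p': 0.76}]
side dish_hollow [{'point': [0.5631, 0.2107, 0.1284], 'p': 0.91}, {'point': [0.5624, 0.2082, 0.2303], 'p': 0.29}]
side ball_center [{'point': [0.5654, 0.2099, 0.1409], 'p': 0.44}]
[{'point': [0.5665, 0.2133, 0.1158], 'p': 0.71}, {'point': [0.5147, -0.1841, 0.0984], 'p': 0.66}]
```

View pics/w7.png

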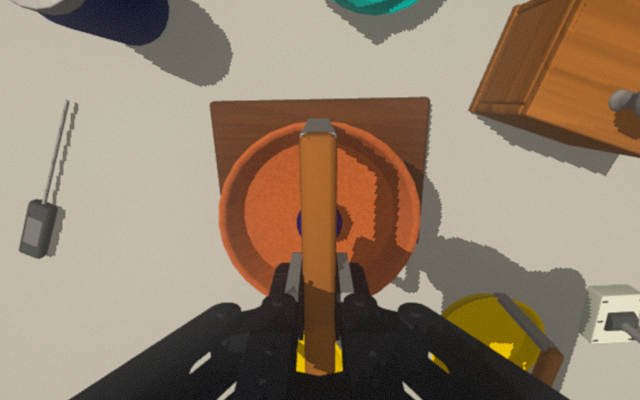

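View pics/s7.png

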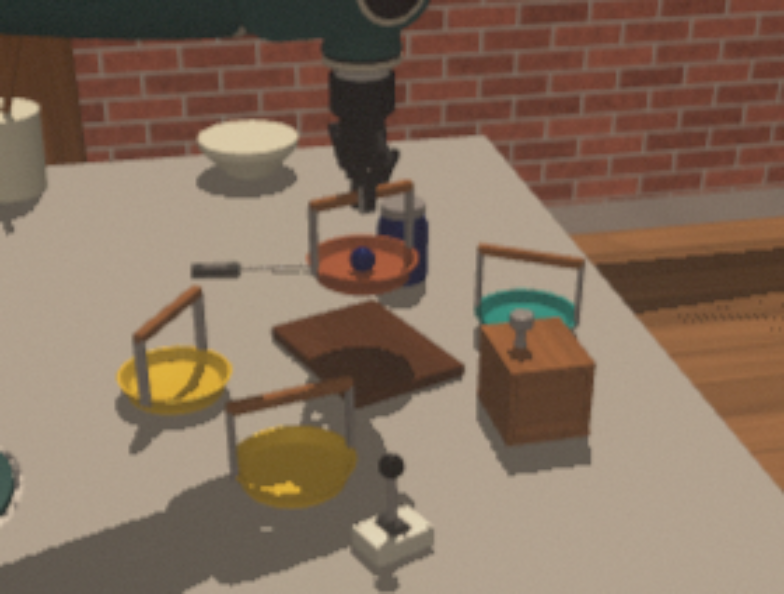

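The dish hangs level across the board with the ball in its middle (wrist view about (319,222), where it was before the turn). The lever stands upright and the arm is still, so I am handing in.

```bash
python3 - <<'E'
from workcell import *
print(job_done())
E
```

```text
the job is handed in; nothing more can be done
None
```

The job is handed in at about 20 s of the 54 s allowed; the system reports no verdict, so the result below is from my own checks.

**Dimmer:** I straddled the lever's knob with the fingers, swung it upright, opened the fingers and backed off. The network then put the knob within about 6 mm of straight above the hinge, at about 100 mm high against the 102 mm expected. That is inside the roughly 10 mm the tolerance allows.

**Dish:** I took the terracotta dish by its bar, lifted it 98 mm straight up with the handle still along the board, and then turned it a quarter turn in slow steps.

- **Position:** the last side view puts the dish's foot about 0.095 m above the board top and within about 5 mm of the board's centre. It looks level.
- **Handle:** square to the board's long side within about 1°.
- **Ball:** it shows in the middle of the dish in both the wrist and side views, about 3 mm from the centre.
- **Grip:** holding at a 13 mm opening, with a steady load of about 4.5 N and the arm still.

**Bystanders:** the jar, probe and salt box look undisturbed in the last pictures. I never moved near the funnel, but it is outside those final crops.

**Disagreements:**
- Early top-camera pixel measurements and the network differed by about 5 mm on the board's centre; the wrist camera sided with the network.
- In the final pictures the network also reported a false dimmer knob at the dish, which I ignored.
- The wrist camera's dish estimate was 6 mm off and did not report the ball, which the handle partly hides.

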